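# Lock a glazed test tile in its holder with a T-key

### The job

Take the white tile that stands on edge in the grooved kiln-shelf offcut and slide it down into the holder's slot until it is fully home, without dropping or forcing it. Then lock it in: fit the T-key's blade in the slotted captive screw on the holder's post and turn it clockwise to its stop, so that its tab lies over the tile, turning the screw only with the key and keeping the gripper itself off the holder and screw. Put the key back upright in its stand as it was, and leave the crucible and the tweezers where they are.

Things in the scene. Friction and masses are not known exactly. Their poses are not given: they have to be found in the camera images.
- tile: The white glazed tile standing on edge: 8 (x) by 80 (y) by 90 mm (z, upward), about 130 g, with a bare clay-coloured foot band 12 mm high; the other three white tiles lie flat and are fixed. Origin: centre of its lower end. Its two faces are alike.
- offcut: Pale cordierite block, fixed, 60 (x) by 110 (y) by 30 mm high, with a sawn groove in its top along y, 10 mm wide, 84 long, 22 deep, in which the tile stands at the start (tile top 98 mm above the work surface, 68 above the block). Origin: centre of its underside.
- holder: Fixed metal tile holder: a slotted block 56 (x) by 112 (y) by 34 mm high, centred on the origin (middle of its underside, on the work surface); at its +y end a post 36 by 36 mm, 101 mm high, its axis 68 mm along +y from the origin, with the captive screw on top. Its 4 mm foot plate is 100 by 200 mm.
- slot_floor (a point): Centre of the floor of the holder's slot, 8 mm above the work surface; holder's axes. The slot opens upward: 11 mm wide (x), 85 long (y), 26 deep, its top 4 mm flared at 45 degrees all round. When home, the tile's origin is here (either way round) and its top is 98 mm above the work surface, 4 mm below the screw's tab.
- screw (a joint): Angle (rad) of the captive screw about its vertical axis; grows clockwise seen from above, from 0 (open, tab clear of the slot, about along holder +x) to a stop at 1.3 (locked: tab along holder -y, over the tile's top corner). Starts between 0 and 0.3. Stays where it is left, friction about 0.06 N m; does not rise or sink as it turns.
- screw_slot (a point): Mouth centre of the slotted recess in the screw's head, on its axis, 120 mm above the work surface; turns with the screw. x runs along the recess and along the tab, towards the tab's tip 46 mm out; z up. Recess 29 mm long, 8.5 wide, 11 deep, ends closed, flared at 45 degrees in its top 2.5 mm; head about 40 across. Tab 16 mm wide, 5 thick, its underside 102 mm above the work surface.
- key: Steel T-key, 150 g, upright in its stand. Origin: middle of the blade's lower end; z up; x along blade and crossbar. Blade 24 (x) by 5.5 (y) by 14 mm high (lowest 2 mm 21 by 4), shank 12 mm thick, flange 34 mm across 26 to 30 mm up, crossbar 64 (x) by 16 (y) by 20 high, its centre 65 mm up. In the screw the blade has about 0.13 rad of play each way. A half turn about z makes no difference.
- key_stand: Pale cordierite block, fixed, 60 (x) by 50 (y) by 36 mm high, origin at the centre of its underside. A pocket in its top, 30 mm (x) by 14 mm (y) and 31 mm deep, takes the key's blade; the key hangs by its flange on the block's top, so that its origin is 10 mm above the work surface and its crossbar about along the stand's x.
- crucible: Small white ceramic crucible, an open cup 56 mm across and 50 mm high, loose; a bystander. Origin: centre of its underside.
- tweezers: Stainless tweezers, about 130 mm long, lying flat, loose; a bystander. Origin: middle, at the surface.

How it is judged:
On the way, in this order (a step that is already met when the one before it is completed fails the run):
1. the tile is fully home in the holder's slot, with the screw still open (z of tile in the frame of slot_floor between -0.003 and 0.003 m and horizontal distance between tile and slot_floor below 0.006 m and angle between tile's own z axis and vertical below 0.1 rad and value of joint screw below 0.6 rad), for 0.2 s.
2. the screw is turned to its stop with the key's blade in its recess (value of joint screw above 1.18 rad and horizontal distance between key and screw_slot below 0.008 m and z of key in the frame of screw_slot below -0.003 m), for 0.1 s.
At the end, for the whole second after the job is handed in: Tile upright (0.1 rad) on the slot floor (3 mm in height, 6 mm sideways); screw within 0.12 rad of its stop at 1.3; key upright (0.12 rad) in its stand, within 12 mm of its centre, origin 4 to 14 mm above the work surface; tile and key at rest (z of tile in the frame of slot_floor between -0.003 and 0.003 m and horizontal distance between tile and slot_floor below 0.006 m and angle between tile's own z axis and vertical below 0.1 rad and value of joint screw above 1.18 rad and linear speed of each of tile, key below 0.02 m/s and horizontal distance between key and key_stand below 0.012 m and z of key in the frame of key_stand between 0.004 and 0.014 m and angle between key's own z axis and vertical below 0.12 rad); the robot touches nothing.
It fails at once if a finger or the arm presses on the holder or its screw (over 3 N) (contact force between any of the fingers, the arm and holder above 3 N).
It fails at once if the tile is dropped down the slot (faster than 0.35 m/s in it) (linear speed of tile above 0.35 m/s and horizontal distance between tile and slot_floor below 0.01 m and z of tile in the frame of slot_floor below 0.02 m).
It fails at once if the tile is forced against the holder (over 60 N) (contact force between tile and holder above 60 N).
It fails at once if the crucible or the tweezers are disturbed (over 20 mm) (distance of any of crucible, tweezers from where it was at the start of the episode above 0.02 m).
It also fails if it takes over 72 s, if anything falls off the work surface, if the arm or the gripper's body presses on something with over 40 N, if the wrist force passes 120 N, or if a joint passes its speed limit or range.

### The arm

A 6-joint arm with a two-finger parallel gripper is mounted at the origin on the work surface. World frame = base frame: x ahead of the robot, y to its left, z up, the work surface at z = 0. Lengths are in m, angles in rad, forces in N, time in s.
With the tool pointing down it reaches from about 0.325 to 0.925 m from the base axis. Payload 3.1 kg.
Tool frame: the origin (TCP) lies midway between the tips of the shut fingers; the grasp point (between the pads) lies 19 mm behind it (hold_point_z is the distance from the TCP to the grasp point, in m); z points along the fingers, y is the line along which they close (so a half turn about z gives the same grasp; the last joint's range is limited). The gripper opens to 85 mm and grips with 20 to 120 N. Pads are 22 mm wide; open, the fingers measure 114 mm over their backs; the gripper's body (76 mm by 85 mm) begins 54 mm behind the grasp point. The pads swing forward as they close: fully open they stand 13 mm farther back than shut.
Start: joints at [1.136, 0.217, 1.613, -0, 1.311, -0.112], TCP at [0.198, 0.593, 0.205] pointing down, gripper open.
Joint ranges: [-2.75, 2.75], [-0.78, 2.1], [0.31, 2.55], [-1.13, 4.27], [0.13, 2.63], [-2.58, 2.58]. Speed limits (rad/s): [2.79, 2.79, 3.14, 3.14, 3.14, 3.14].

### API

Orientations are given as a unit quaternion [w, x, y, z].
In Python, from cell import * gives the robot as it stands.
- The arm moves only by the tool drive_tool, never from a script. Its argument "targets" is a list of rows, each a list of 5 numbers: the shift along the tool's x, y, z in units of 0.12 m (1.0 is 0.12 m), then the turn about the tool's z in units of pi rad (1.0 is pi rad), then the opening, from 0 (shut) to 1 (fully open). A call has 1 to 10 rows; each row is the pose to reach, as a shift and turn from the pose commanded when the call began, along the tool's axes at that moment, turning the shorter way round; what a row does not reach only later rows make up. A row lasts 1/8 s, in which the tool goes at most 62.5 mm and 10.7 degrees, less where a joint would pass 70% of its speed; a pose out of reach is approached as far as the arm can. A call with a number of a shift or a turn outside -1 to 1 is refused whole. A call with a gripper value outside its range is refused whole. The fingers move at their own pace and stop on an object; "grip_force" is the grip in N (left out, the last holds). Time passes only in rows, so rows that repeat a pose let the fingers close. It gives the time, the measured TCP pose, the force, the opening and the grip force at its end, in the units of the state.
- observe(): the state, without advancing time (a new reading comes with each control period).
- snapshot(name): name is "scene" or "top" or "wrist"; returns a dict with "color" (480x640x3 uint8, red, green, blue), "range_z" (480x640 float32, m along the optical axis (not along the pixel's ray), 0 where there is no reading), "fx", "fy", "cx", "cy" (pixels), "R" (3x3) and "t" (3): a world point X has camera coordinates R X + t; the wrist camera has in their place "mount" (4x4, takes a point from camera to tool coordinates, whose origin is the TCP and whose axes are the flange's). Camera axes: x right, y down, z forward; pixel columns grow to the right and rows downward; lengths in m; the calibration is good to about 2 mm. A picture is of the moment at which its call begins: read the wrist's pose just before it.
- close_job(): hands the job in; it is judged then, once.
Trained networks look in the newest picture that a camera, given by its name, has taken for a name from the list of things; names that differ only in an ending like _2 or _b are one class to them, and where a whole thing is asked for, a point or a joint stands for the part that bears it (a point fixed in the world has none). Each returns a list of dicts, best first, with "score" (0 to 1); they miss things now and then, are a little off and sometimes report something else, mostly with a low value. They report only what shows in the picture. A call takes as long as a camera call.
- search_frame(label, camera): "position" ([x, y, z] in m, in world coordinates, good to about 4 mm: the middle of the surface that is visible of it).
- silhouettes(label, camera): "pixels" (480x640 bool, what is visible of it).
The state is a dict: "clock": time; "q": joint angles; "dq": joint speeds; "tau": joint torques, N m; "tcp_pos": TCP position; "ee_rot": TCP orientation; "ft_force": force on the tool from outside, world axes, zero at the start; "torque": the same for the moment, N m; "gripper_width": finger opening in m; "grip_force": force on a finger pad.
Only numpy, scipy, OpenCV 4.12 (cv2) and the standard library are available. Lean on these libraries where they do the work, as an engineer would, in place of code of your own. Each camera call takes 0.05 s, during which the arm holds its last target. There are 200 camera calls.

## Working session

There is one attempt and no reset: what is moved stays moved. The work goes in short steps, Python scripts to look and compute and a tool call to move; the robot and the scene stay as the last step left them, time stands still between calls to the robot, and variables do not carry over. Pictures are saved under pics/ and viewed, at most 10 in all, crops included, and the job is handed in when it is done.

Besides the shell and the picture viewer there is one more tool, called after "Request:" as a command line: name --pt "numbers of a row" for each row, then --argument value for the rest. drive_tool: Moves the arm, as the interface text tells. Its arguments: {"type":"object","properties":{"targets":{"type":"array"},"grip_force":{"type":"number"}},"required":["targets"]}

```bash
mkdir -p pics; ls; cat > h.py <<'E'
from cell import *
import numpy as np, cv2
def cloud(s):
    z=s["range_z"];v,u=np.mgrid[0:480,0:640]
    P=np.stack([(u-s["cx"])/s["fx"]*z,(v-s["cy"])/s["fy"]*z,z],-1)
    return (P-s["t"])@s["R"]   # R^T (P-t)
E
python3 - <<'E'
from h import *
st=observe();print({k:np.round(v,3) for k,v in st.items()})
for c in ("top","scene"):
    s=snapshot(c);cv2.imwrite(f"pics/{c}.png",s["color"][...,::-1]);np.savez(f"{c}.npz",**s)
    for n in ["tile","offcut","holder","screw","key","key_stand","crucible","tweezers"]:
        print(c,n,[(np.round(d["position"],3).tolist(),round(d["score"],2)) for d in search_frame(n,c)][:5])
E
```

```text
pics
{'clock': np.float64(0.0), 'q': array([ 1.136,  0.218,  1.615, -0.   ,  1.311, -0.112]), 'dq': array([-0.   , -0.   , -0.   ,  0.001, -0.001,  0.   ]), 'tau': array([ 0.0000e+00, -3.9682e+01, -3.0386e+01, -0.0000e+00,  1.0000e-02,
       -0.0000e+00]), 'tcp_pos': array([0.198, 0.592, 0.204]), 'ee_rot': array([-0.   ,  0.161,  0.987, -0.001]), 'ft_force': array([ 0.325, -0.914, -0.576]), 'torque': array([-0.025,  0.012, -0.026]), 'grip_force': np.float64(0.0), 'gripper_width': np.float64(0.086)}
top tile [([0.52, -0.062, 0.007], 0.75), ([0.477, 0.335, 0.086], 0.63), ([0.506, -0.023, 0.12], 0.38)]
top offcut [([0.477, 0.329, 0.033], 0.74)]
top holder []
top screw [([0.505, -0.024, 0.119], 0.89)]
top key [([0.505, -0.315, 0.083], 0.9), ([0.521, -0.065, 0.006], 0.44)]
top key_stand [([0.499, -0.306, 0.037], 0.66)]
top crucible [([0.76, -0.192, 0.026], 0.86)]
top tweezers [([0.354, -0.01, 0.003], 0.72)]
scene tile [([0.478, 0.331, 0.07], 0.58), ([0.756, -0.192, 0.033], 0.58)]
scene offcut [([0.492, 0.34, 0.032], 0.69)]
scene holder [([0.532, -0.042, 0.022], 0.96)]
scene screw [([0.514, -0.017, 0.116], 0.56)]
scene key [([0.506, -0.315, 0.076], 0.54), ([0.53, -0.042, 0.027], 0.44)]
scene key_stand [([0.516, -0.308, 0.028], 0.6)]
scene crucible [([0.752, -0.193, 0.032], 0.67)]
scene tweezers [([0.365, -0.009, 0.011], 0.54)]
```

View pics/top.png

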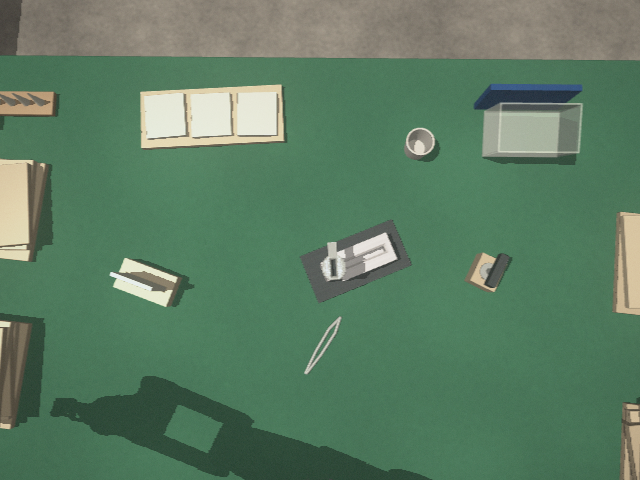

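View pics/scene.png

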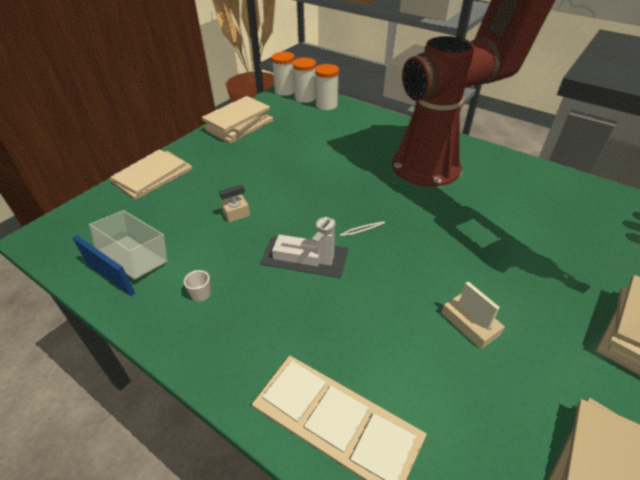

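The top view shows the tile standing in the offcut (~135,282), holder with post and screw (~333,266) and slot running right to (~395,245), key and stand (~490,272), crucible (420,143), tweezers (323,345). The scene view agrees.

```bash
cat >> h.py <<'E'
def Rz(a): c,s=np.cos(a),np.sin(a); return np.array([[c,-s,0],[s,c,0],[0,0,1.]])
from scipy.spatial.transform import Rotation as Ro
def Rt(st): q=st["ee_rot"]; return Ro.from_quat([q[1],q[2],q[3],q[0]]).as_matrix()
def plan(p,yaw_y,st=None,cmd=None):
    """row numbers to bring TCP to p with tool y along world heading yaw_y (mod pi)"""
    st=st or observe(); R=Rt(st); d=R.T@(np.array(p)-st["tcp_pos"])/0.12
    cur=np.arctan2(R[1,1],R[0,1]); t=-(yaw_y-cur); t=(t+np.pi/2)%np.pi-np.pi/2
    print("row shift",np.round(d,3),"turn",round(t/np.pi,4),"(%.1f deg) alt %.1f q6 now %.2f"%(np.degrees(t),np.degrees(t-np.sign(t)*np.pi),st["q"][5]))
def wcloud():
    st=observe(); s=snapshot("wrist"); M=s["mount"]
    z=s["range_z"];v,u=np.mgrid[0:480,0:640]
    P=np.stack([(u-s["cx"])/s["fx"]*z,(v-s["cy"])/s["fy"]*z,z],-1)
    P=P@M[:3,:3].T+M[:3,3]
    return st,s,P@Rt(st).T+st["tcp_pos"]
def rect(P2):
    (c,wh,a)=cv2.minAreaRect((P2*1000).astype(np.float32)); 
    a=a if wh[0]>=wh[1] else a+90
    return np.round(np.array(c)/1000,4),np.round(sorted(wh),1),round((a+90)%180-90,1)  # heading of long axis deg
E
python3 - <<'E'
from h import *
s=dict(np.load("top.npz"));X=cloud(s);print("mm/px",1.0/s["fx"]*1e3, "cam",-s["R"].T@s["t"])
def sel(c,r,z0,z1):
    m=(np.hypot(X[...,0]-c[0],X[...,1]-c[1])<r)&(X[...,2]>z0)&(X[...,2]<z1)&(s["range_z"]>0)
    P=X[m]; print(c,z0,len(P),rect(P[:,:2]),np.round(np.median(P,0),3))
sel((.477,.335),.09,.09,.104); sel((.477,.335),.09,.022,.04)
sel((.505,-.315),.06,.075,.095); sel((.50,-.306),.06,.028,.045)
sel((.505,-.024),.07,.112,.13); sel((.505,-.024),.07,.098,.111)
sel((.52,-.062),.12,.028,.04)
sel((.52,-.062),.14,.002,.008)
w=snapshot("wrist");print(np.round(w["mount"],3),w["fx"])
st=observe()
plan((.477,.335,.28),np.radians(-20),st)
E
```

```text
mm/px 2.2311724904793704 cam [0.46194104 0.01044679 0.89340982]
(0.477, 0.335) 0.09 230 (array([0.475 , 0.3382]), array([ 8.5, 81.3]), 70.3) [0.475 0.337 0.098]
(0.477, 0.335) 0.022 1474 (array([0.4749, 0.3377]), array([ 60.2, 111.6]), 70.3) [0.475 0.332 0.03 ]
(0.505, -0.315) 0.075 365 (array([ 0.5023, -0.3187]), array([17.5, 64.6]), -27.2) [ 0.502 -0.317  0.084]
(0.5, -0.306) 0.028 525 (array([ 0.5013, -0.3197]), array([51.8, 61.6]), -26.5) [ 0.503 -0.308  0.036]
(0.505, -0.024) 0.112 398 (array([ 0.5026, -0.0206]), array([38.2, 41.3]), 1.0) [ 0.503 -0.021  0.12 ]
(0.505, -0.024) 0.098 224 (array([ 0.515 , -0.0148]), array([39.4, 64.5]), 19.4) [ 0.526 -0.019  0.107]
(0.52, -0.062) 0.028 1288 (array([ 0.5229, -0.0695]), array([ 56. , 142.2]), -67.3) [ 0.531 -0.089  0.034]
(0.52, -0.062) 0.002 3603 (array([ 0.52  , -0.0606]), array([272.8, 275.8]), 34.7) [ 0.514 -0.061  0.004]
[[-0.001 -0.951 -0.308  0.079]
 [ 1.    -0.001 -0.001  0.   ]
 [ 0.001 -0.308  0.951 -0.169]
 [ 0.     0.     0.     1.   ]] 397.34897100962297
row shift [-2.884 -1.3   -0.626] turn -0.4916 (-88.5 deg) alt 91.5 q6 now -0.11
```

Request:
drive_tool --pt "-1 -0.45 0 0.17 1" --pt "-1 -0.45 0 0.17 1" --pt "-1 -0.45 0 0.17 1" --pt "-1 -0.45 0 0.17 1" --grip_force 40

```text
clock: 1.45
tcp_pos: [0.2957, 0.5029, 0.205]
ee_rot: [-0.0, 0.415, 0.91, 0.0]
ft_force: [-1.0, 0.4, 0.2]
gripper_width: 0.0855
grip_force: 0.0
```

Request:
drive_tool --pt "-1 0.11 0 0.17 1" --pt "-1 0.11 0 0.17 1" --pt "-1 0.11 0 0.17 1" --pt "-1 0.11 0 0.17 1"

```text
clock: 1.95
tcp_pos: [0.3833, 0.4218, 0.2049]
ee_rot: [-0.0, 0.639, 0.769, 0.0]
ft_force: [1.1, 0.5, 0.0]
gripper_width: 0.0855
grip_force: 0.0
```

Request:
drive_tool --pt "-0.85 0.64 0 0.167 1" --pt "-0.85 0.64 0 0.167 1" --pt "-0.85 0.64 0 0.167 1" --pt "-0.85 0.64 0 0.167 1" --pt "-0.85 0.64 0 0.167 1"

```text
clock: 2.58
tcp_pos: [0.4763, 0.336, 0.2048]
ee_rot: [-0.0, 0.816, 0.578, -0.0]
ft_force: [-0.2, 0.1, -0.2]
gripper_width: 0.0857
grip_force: 0.0
```

```bash
python3 - <<'E'
from h import *
st,s,X=wcloud(); cv2.imwrite("pics/w1.png",s["color"][...,::-1])
print(st["clock"],st["tcp_pos"],st["q"][5])
for z0,z1 in((.09,.104),(.022,.037)):
    m=(np.hypot(X[...,0]-.475,X[...,1]-.338)<.09)&(X[...,2]>z0)&(X[...,2]<z1)&(s["range_z"]>0)
    P=X[m]; print(len(P), rect(P[:,:2]) if len(P)>5 else'',np.median(P,0))
plan((.475,.3382,.12),np.radians(-19.7),st)
E
```

```text
2.575 [0.47629617 0.33598018 0.2047799 ] 0.8324119491261487
1164 (array([0.4758, 0.3369]), array([ 7.4, 79.9]), 70.3) [0.47675544 0.33973719 0.09821417]
7148 (array([0.4755, 0.3367]), array([ 60.1, 110.1]), 70.2) [0.47729056 0.3423216  0.03022192]
row shift [ 0.014 -0.016  0.707] turn 0.0016 (0.3 deg) alt -179.7 q6 now 0.83
```

Request:
drive_tool --pt "0.005 -0.008 0.5 0.001 1" --pt "0.005 -0.008 0.9 0.001 1" --pt "0.005 -0.008 0.9 0.001 1"

```text
clock: 3.0
tcp_pos: [0.4717, 0.3343, 0.092]
ee_rot: [-0.001, 0.818, 0.575, -0.006]
ft_force: [-0.2, -0.9, -0.1]
gripper_width: 0.0855
grip_force: 0.0
```

Request:
drive_tool --pt "0 0 0.24 0 1" --pt "0 0 0.24 0 0.5" --pt "0 0 0.24 0 0" --pt "0 0 0.24 0 0" --pt "0 0 0.24 0 0" --pt "0 0 0.24 0 0" --pt "0 0 0.24 0 0" --pt "0 0 0.24 0 0" --grip_force 50

```text
clock: 4.0
tcp_pos: [0.4775, 0.336, 0.0694]
ee_rot: [0.0, 0.819, 0.574, 0.001]
ft_force: [0.2, -0.2, 5.7]
gripper_width: 0.0047
grip_force: 49.3
```

Request:
drive_tool --pt "0 0 -0.1 0 0" --pt "0 0 -0.3 0 0" --pt "0 0 -0.6 0 0" --pt "0 0 -1 0 0" --pt "0 0 -1 0 0"

```text
clock: 4.62
tcp_pos: [0.4797, 0.3374, 0.1937]
ee_rot: [0.001, 0.819, 0.574, 0.005]
ft_force: [1.3, 0.4, -1.3]
gripper_width: 0.0045
grip_force: 48.9
```

Request:
drive_tool --pt "0 0 -0.18 0 0" --pt "0 0 -0.18 0 0"

```text
clock: 4.88
tcp_pos: [0.477, 0.3359, 0.2103]
ee_rot: [0.0, 0.819, 0.574, 0.001]
ft_force: [-0.4, 0.3, -1.0]
gripper_width: 0.0052
grip_force: 49.0
```

```bash
python3 - <<'E'
from h import *
st,s,X=wcloud(); cv2.imwrite("pics/w2.png",s["color"][...,::-1])
print(st["clock"],st["tcp_pos"],st["gripper_width"],st["grip_force"],st["ft_force"])
plan((.5288,-.0833,.205),np.radians(22.7),st)
E
```

```text
4.875 [0.47699149 0.33594628 0.21025035] 0.005202796539146905 48.953789728693664 [-0.4367179   0.26088105 -0.97224861]
row shift [-3.137  1.597  0.041] turn -0.2368 (-42.6 deg) alt 137.4 q6 now 0.84
```

View pics/w2.png

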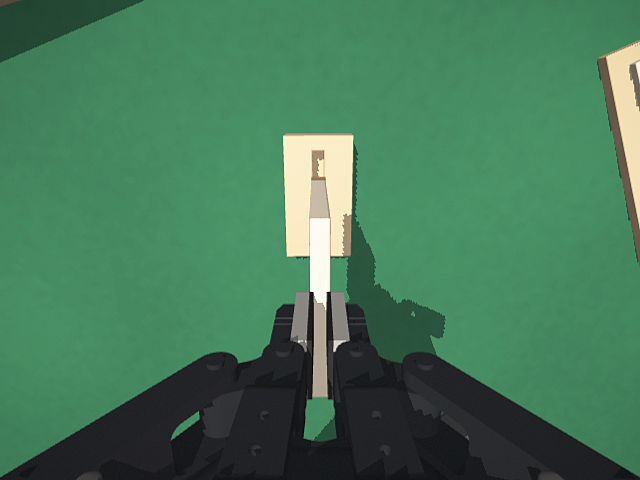

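The wrist view shows the tile gripped upright between the pads (column ~320), the empty groove of the offcut below it (284–353, 135–255).

Request:
drive_tool --pt "-0.4 0.2 0 -0.03 0" --pt "-0.8 0.4 0 -0.06 0" --pt "-1 0.51 0 -0.079 0" --pt "-1 0.51 0 -0.079 0"

```text
clock: 5.42
tcp_pos: [0.4923, 0.2, 0.2077]
ee_rot: [-0.001, 0.743, 0.67, -0.001]
ft_force: [-0.2, 0.7, -1.8]
gripper_width: 0.0048
grip_force: 49.0
```

Request:
drive_tool --pt "-0.4 0.09 0 -0.03 0" --pt "-0.8 0.18 0 -0.06 0" --pt "-1 0.227 0 -0.079 0" --pt "-1 0.227 0 -0.079 0"

```text
clock: 5.92
tcp_pos: [0.508, 0.0795, 0.2085]
ee_rot: [-0.001, 0.654, 0.757, -0.0]
ft_force: [-0.4, 0.5, -1.9]
gripper_width: 0.0051
grip_force: 49.0
```

Request:
drive_tool --pt "-0.4 -0.01 0 -0.03 0" --pt "-0.8 -0.02 0 -0.06 0" --pt "-1 -0.025 0 -0.079 0" --pt "-1 -0.025 0 -0.079 0" --pt "-1 -0.025 0 -0.079 0"

```text
clock: 6.55
tcp_pos: [0.5229, -0.0374, 0.2091]
ee_rot: [-0.001, 0.554, 0.833, 0.0]
ft_force: [-0.2, -0.9, -1.5]
gripper_width: 0.0052
grip_force: 49.0
```

```bash
python3 - <<'E'
from h import *
st,s,X=wcloud(); cv2.imwrite("pics/w3.png",s["color"][...,::-1]); np.savez("w3.npz",X=X,**s)
t=snapshot("top"); T=cloud(t)
print(st["clock"],st["tcp_pos"],st["gripper_width"],st["ft_force"])
for nm,Y,z in(("w",X,s["range_z"]),("t",T,t["range_z"])):
  for z0,z1 in((.028,.04),(.002,.008),(.116,.13),(.1,.111)):
    m=(np.hypot(Y[...,0]-.52,Y[...,1]+.06)<.13)&(Y[...,2]>z0)&(Y[...,2]<z1)&(z>0)
    P=Y[m]; print(nm,z0,len(P), rect(P[:,:2]) if len(P)>5 else'')
plan((.5288,-.0833,.21),np.radians(22.7),st)
E
```

```text
6.55 [ 0.52286686 -0.03743096  0.20911299] 0.005241359788975168 [-0.24568943 -0.89721047 -1.47452481]
w 0.028 2442 (array([ 0.5225, -0.0708]), array([ 56. , 141.6]), -67.3)
w 0.002 10417 (array([ 0.5153, -0.0614]), array([247.9, 248.8]), -4.3)
w 0.116 2022 (array([ 0.5021, -0.0222]), array([40.5, 41.2]), 2.1)
w 0.1 1213 (array([ 0.5142, -0.0139]), array([28.2, 68.9]), -0.5)
t 0.028 89 (array([ 0.4968, -0.0576]), array([ 27.5, 115.5]), -86.4)
t 0.002 1408 (array([ 0.4806, -0.039 ]), array([169.5, 251.8]), 58.2)
t 0.116 218 (array([ 0.494 , -0.0187]), array([26.2, 38. ]), 67.2)
t 0.1 65 (array([ 0.4997, -0.0181]), array([30. , 35.4]), -61.4)
row shift [-0.372 -0.102 -0.008] turn 0.0002 (0.0 deg) alt -180.0 q6 now -0.60
```

View pics/w3.png

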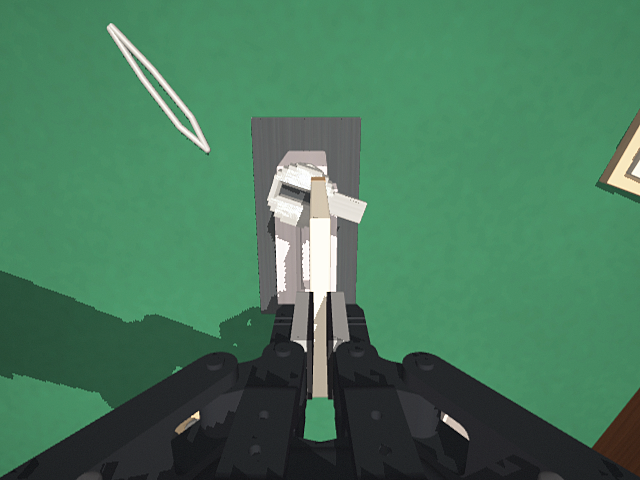

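The wrist view shows the tile held upright (column ~320), the screw head at ~(295,195) with its tab toward (350,205), the slot under the tile.

```bash
python3 - <<'E'
from h import *
X=np.load("w3.npz")["X"];st=observe();R=Rt(st);L=(X-st["tcp_pos"])@R
z=np.load("w3.npz")["range_z"]
for a,b in((-.024,-.015),(-.015,0),(0,.02),(.02,.04),(.04,.058)):
    m=(abs(L[...,1])<.012)&(abs(L[...,0])<.06)&(L[...,0]>.02)&(L[...,2]>a)&(L[...,2]<b)&(z>0)
    P=L[m]; print(a,len(P),"x",np.round(np.percentile(P[:,0],[5,50,95,100]),4),"y",np.round(np.percentile(P[:,1],[1,50,99]),4))
m=(abs(L[...,1])<.012)&(abs(L[...,0])<.06)&(L[...,2]<-.02)&(L[...,2]>-.04)&(L[...,0]>.015)&(z>0);P=L[m];print("top z",np.median(P[:,2]),np.percentile(P[:,1],[1,99]),P[:,0].max())
# tab heading
m=(np.hypot(X[...,0]-.5021,X[...,1]+.0222)<.06)&(np.hypot(X[...,0]-.5021,X[...,1]+.0222)>.026)&(X[...,2]>.1)&(X[...,2]<.112)
P=X[m];print("tab mean heading",np.degrees(np.arctan2(*(P[:,:2].mean(0)-[.5021,-.0222])[::-1])),len(P))
E
```

```text
-0.024 124 x [0.0395 0.0401 0.0404 0.0405] y [-0.0041 -0.0004  0.0037]
-0.015 163 x [0.0398 0.0402 0.0404 0.0406] y [-0.0041 -0.0002  0.0036]
0 154 x [0.0398 0.0402 0.0405 0.0406] y [-0.0045 -0.0007  0.0032]
0.02 122 x [0.0398 0.0402 0.0404 0.0406] y [-0.0048 -0.0009  0.0028]
0.04 90 x [0.04   0.0403 0.0406 0.0407] y [-0.0049 -0.001   0.0029]
top z -0.028525968757216857 [-0.00394634  0.00395738] 0.040719512611394754
tab mean heading 4.734879786784276 658
```

```bash
python3 - <<'E'
from h import *
plan((.529,-.0843,.21),np.radians(22.7))
E
```

```text
row shift [-0.379 -0.104 -0.006] turn 0.0005 (0.1 deg) alt -179.9 q6 now -0.60
```

Request:
drive_tool --pt "-0.2 -0.05 0 0 0" --pt "-0.379 -0.104 0 0 0" --pt "-0.379 -0.104 0 0 0" --pt "-0.379 -0.104 0.3 0 0" --pt "-0.379 -0.104 0.6 0 0" --pt "-0.379 -0.104 0.8 0 0" --pt "-0.379 -0.104 0.8 0 0" --pt "-0.379 -0.104 0.8 0 0"

```text
clock: 7.65
tcp_pos: [0.5301, -0.0854, 0.1149]
ee_rot: [0.001, 0.554, 0.833, 0.0]
ft_force: [1.1, -0.1, -0.7]
gripper_width: 0.0053
grip_force: 49.0
```

```bash
python3 - <<'E'
from h import *
st,s,X=wcloud(); cv2.imwrite("pics/w4.png",s["color"][...,::-1])
print(st["tcp_pos"],st["ft_force"])
plan((.529,-.0843,.09),np.radians(22.7),st)
E
```

```text
[ 0.53007334 -0.08538155  0.11486033] [ 1.07888682 -0.12683068 -0.72977752]
row shift [ 0.012 -0.005  0.207] turn 0.0004 (0.1 deg) alt -179.9 q6 now -0.69
```

View pics/w4.png

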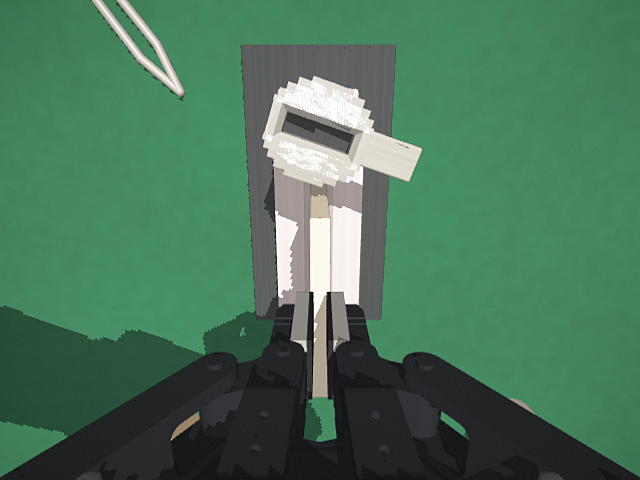

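Tile is centred over the slot (column ~320 between 278 and 360), screw recess visible at (315,132).

Request:
drive_tool --pt "0.01 -0.005 0.05 0 0" --pt "0.01 -0.005 0.1 0 0" --pt "0.01 -0.005 0.15 0 0" --pt "0.01 -0.005 0.18 0 0" --pt "0.01 -0.005 0.21 0 0" --pt "0.01 -0.005 0.24 0 0" --pt "0.01 -0.005 0.26 0 0" --pt "0.01 -0.005 0.26 0 0"

```text
clock: 8.7
tcp_pos: [0.528, -0.0851, 0.0822]
ee_rot: [-0.0, 0.554, 0.833, -0.0]
ft_force: [0.0, -0.1, -1.4]
gripper_width: 0.0053
grip_force: 48.9
```

Request:
drive_tool --pt "0 0 0.03 0 0" --pt "0 0 0.06 0 0" --pt "0 0 0.08 0 0" --pt "0 0 0.09 0 0" --pt "0 0 0.1 0 0" --pt "0 0 0.105 0 0" --pt "0 0 0.105 0 0"

```text
clock: 9.57
tcp_pos: [0.5282, -0.0851, 0.0699]
ee_rot: [-0.0, 0.554, 0.833, -0.0]
ft_force: [-0.1, 0.1, -1.4]
gripper_width: 0.0052
grip_force: 49.0
```

```bash
python3 - <<'E'
from h import *
st,s,X=wcloud(); L=(X-st["tcp_pos"])@Rt(st)
m=(abs(L[...,1])<.012)&(abs(L[...,0])<.06)&(L[...,2]<-.02)&(L[...,2]>-.04)&(L[...,0]>.015);print(np.median(L[m][:,2]),np.median(X[m][:,2]),st["ft_force"],st["tcp_pos"])
E
```

```text
-0.028761864830540766 0.09865367066380443 [-0.07313835  0.061179   -1.38736313] [ 0.52816289 -0.08513991  0.06989198]
```

Lower gently until contact shows.

Request:
drive_tool --pt "0 0 0.005 0 0" --pt "0 0 0.01 0 0" --pt "0 0 0.014 0 0" --pt "0 0 0.014 0 0"

```text
clock: 10.12
tcp_pos: [0.5291, -0.0851, 0.0694]
ee_rot: [0.001, 0.554, 0.833, 0.001]
ft_force: [-0.7, 1.3, 4.9]
gripper_width: 0.0048
grip_force: 50.1
```

Request:
drive_tool --pt "0 0 0.005 0 0.1" --pt "0 0 0.005 0 0.3" --pt "0 0 0.0 0 0.4" --pt "0 0 0 0 0.4" --pt "0 0 -0.2 0 0.4" --pt "0 0 -0.5 0 0.4" --pt "0 0 -1 0 0.4" --pt "0 0 -1 0 0.4"

```text
clock: 11.12
tcp_pos: [0.5328, -0.0865, 0.1949]
ee_rot: [0.006, 0.554, 0.833, 0.002]
ft_force: [0.3, 0.9, 0.5]
gripper_width: 0.034
grip_force: 0.0
```

```bash
python3 - <<'E'
from h import *
st,s,X=wcloud(); cv2.imwrite("pics/w5.png",s["color"][...,::-1]); np.savez("w5.npz",X=X,**s); print(st["tcp_pos"],st["ft_force"],st["clock"],st["gripper_width"])
z=s["range_z"]
m=(np.hypot(X[...,0]-.5285,X[...,1]+.085)<.045)&(X[...,2]>.08)&(X[...,2]<.112)&(z>0);P=X[m]
print("tile top",len(P),rect(P[:,:2]),np.median(P[:,2]))
c=np.array([.5022,-.0222]);r=np.hypot(X[...,0]-c[0],X[...,1]-c[1])
m=(r<.03)&(X[...,2]>.115)&(X[...,2]<.13)&(z>0);print("head",rect(X[m][:,:2]),X[m].mean(0),np.median(X[m][:,2]))
m=(r<.055)&(X[...,2]>.1)&(X[...,2]<.1115)&(r>.022)&(z>0);print("tab",rect(X[m][:,:2]),m.sum(),np.median(X[m][:,2]))
m=(r<.018)&(X[...,2]>.1)&(X[...,2]<.1115)&(z>0);print("recess",rect(X[m][:,:2]),m.sum(),np.median(X[m][:,2]))
plan((.5023,-.3187,.2),np.radians(62.8),st)
E
```

```text
[ 0.5327644  -0.08648522  0.19490126] [0.2681746  0.91658875 0.47556366] 11.125 0.03401073583480346
tile top 1304 (array([ 0.5269, -0.0852]), array([ 7.8, 79.8]), -67.5) 0.09813736327325573
head (array([ 0.5026, -0.0224]), array([40. , 41.5]), 4.0) [ 0.50233791 -0.02193097  0.12002175] 0.12013724018594883
tab (array([ 0.5098, -0.0266]), array([64.2, 65.4]), 57.4) 1031 0.10715550094377625
recess (array([ 0.5025, -0.0225]), array([ 8.4, 29.1]), 3.9) 672 0.10945383657138855
row shift [-1.687 -0.981 -0.038] turn -0.2226 (-40.1 deg) alt 139.9 q6 now -0.69
```

View pics/w5.png

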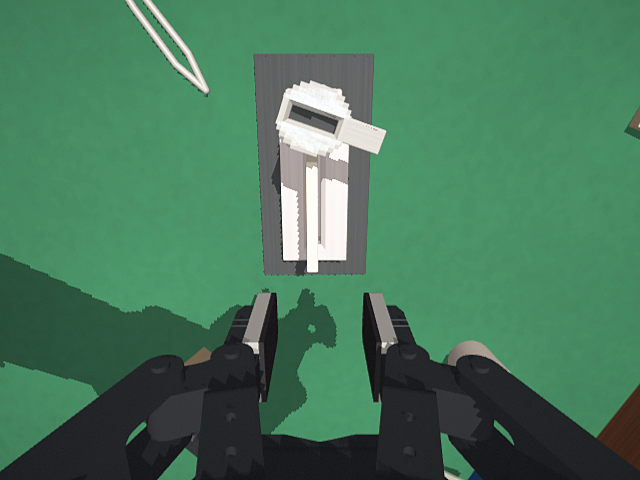

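Tile is home in the slot (top at 98 mm, seen at columns 305–320, rows 155–270); recess centre ~(315,118), tab pointing at (365,137).

Request:
drive_tool --pt "-0.4 -0.23 0 -0.05 0.6" --pt "-0.8 -0.46 0 -0.1 0.6" --pt "-1 -0.58 0 -0.11 0.6" --pt "-1 -0.58 0 -0.11 0.6"

```text
clock: 11.68
tcp_pos: [0.5088, -0.2239, 0.1861]
ee_rot: [-0.002, 0.404, 0.915, 0.0]
ft_force: [0.4, 0.6, 0.2]
gripper_width: 0.0509
grip_force: 0.0
```

Request:
drive_tool --pt "-0.25 -0.3 0 -0.05 0.6" --pt "-0.45 -0.55 0 -0.11 0.6" --pt "-0.45 -0.55 0 -0.11 0.6" --pt "-0.45 -0.55 0 -0.11 0.6" --pt "-0.45 -0.55 0 -0.11 0.6"

```text
clock: 12.3
tcp_pos: [0.4983, -0.3053, 0.1877]
ee_rot: [-0.0, 0.239, 0.971, 0.001]
ft_force: [-0.0, -1.0, 0.1]
gripper_width: 0.0513
grip_force: 0.0
```

```bash
python3 - <<'E'
from h import *
st,s,X=wcloud(); print(st["tcp_pos"],st["clock"])
z=s["range_z"];r=np.hypot(X[...,0]-.5023,X[...,1]+.3187)
for a,b in((.076,.095),(.028,.0375),(.0375,.045)):
    m=(r<.06)&(X[...,2]>a)&(X[...,2]<b)&(z>0);print(a,m.sum(),rect(X[m][:,:2]),np.median(X[m][:,2]))
    if a>.07:
        c,_,h=rect(X[m][:,:2]); plan((*c,.1),np.radians(h+90),st)
E
```

```text
[ 0.49828894 -0.30533396  0.18766335] 12.3
0.076 1906 (array([ 0.5017, -0.3208]), array([16. , 64.2]), -27.3) 0.08500022135334422
row shift [-0.086 -0.102  0.73 ] turn -0.0018 (-0.3 deg) alt 179.7 q6 now -1.76
0.028 2322 (array([ 0.5009, -0.3217]), array([50.1, 60.4]), -25.9) 0.03611606824588984
0.0375 473 (array([ 0.5004, -0.3215]), array([48.5, 58.5]), -26.6) 0.03990702472507068
```

Request:
drive_tool --pt "-0.086 -0.102 0 -0.002 0.6" --pt "-0.086 -0.102 0.3 -0.002 0.6" --pt "-0.086 -0.102 0.7 -0.002 0.6" --pt "-0.086 -0.102 0.9 -0.002 0.6" --pt "-0.086 -0.102 0.9 -0.002 0.6" --pt "-0.086 -0.102 0.9 -0.002 0.6" --grip_force 70

```text
clock: 13.1
tcp_pos: [0.5028, -0.3239, 0.0816]
ee_rot: [0.001, 0.236, 0.972, -0.001]
ft_force: [0.4, -0.5, 0.6]
gripper_width: 0.0514
grip_force: 0.0
```

Request:
drive_tool --pt "0 0 0.1 0 0.6" --pt "0 0 0.195 0 0.6" --pt "0 0 0.195 0 0.4" --pt "0 0 0.195 0 0" --pt "0 0 0.195 0 0" --pt "0 0 0.195 0 0" --pt "0 0 0.195 0 0" --pt "0 0 0.195 0 0"

```text
clock: 14.1
tcp_pos: [0.5019, -0.3229, 0.0572]
ee_rot: [0.0, 0.236, 0.972, -0.0]
ft_force: [0.3, 0.6, 0.5]
gripper_width: 0.0119
grip_force: 68.6
```

Request:
drive_tool --pt "0 0 -0.1 0 0" --pt "0 0 -0.4 0 0" --pt "0 0 -0.8 0 0" --pt "0 0 -1 0 0" --pt "0 0 -1 0 0"

```text
clock: 14.72
tcp_pos: [0.5033, -0.3242, 0.1804]
ee_rot: [0.003, 0.236, 0.972, -0.002]
ft_force: [0.1, -0.7, -2.0]
gripper_width: 0.0119
grip_force: 68.5
```

Request:
drive_tool --pt "0 0 -0.22 0 0" --pt "0 0 -0.22 0 0" --pt "0 0 -0.22 0 0" --pt "0 0 -0.22 0 0"

```text
clock: 15.22
tcp_pos: [0.5007, -0.322, 0.2011]
ee_rot: [-0.002, 0.236, 0.972, 0.001]
ft_force: [-0.7, -0.5, -0.9]
gripper_width: 0.0117
grip_force: 68.6
```

```bash
python3 - <<'E'
from h import *
st,s,X=wcloud(); cv2.imwrite("pics/w6.png",s["color"][...,::-1]); np.savez("w6.npz",X=X,**s); print(st["tcp_pos"],st["clock"],st["q"][5],st["gripper_width"])
L=(X-st["tcp_pos"])@Rt(st);z=s["range_z"]
for a,b in((-.035,-.025),(-.028,-.008),(0,.018),(.018,.024),(.035,.05)):
    m=(abs(L[...,1])<.03)&(abs(L[...,0])<.045)&(L[...,0]>-.02)&(L[...,2]>a)&(L[...,2]<b)&(z>0);P=L[m]
    if len(P): print(a,len(P),np.round(np.percentile(P,[1,50,99],axis=0),4).tolist())
plan((.5025,-.0225,.205),np.radians(93.9),st)
E
```

```text
[ 0.50070888 -0.32198333  0.201093  ] 15.225 -1.7833835720381404 0.011748135666366486
-0.035 4581 [[-0.0193, -0.0119, -0.0346], [0.0112, -0.0001, -0.0284], [0.032, 0.012, -0.026]]
-0.028 1583 [[-0.0189, -0.0079, -0.028], [0.0241, -0.0009, -0.0274], [0.0324, 0.008, -0.0114]]
0 805 [[-0.0106, -0.0149, 0.0148], [0.001, 0.0118, 0.0165], [0.0128, 0.0175, 0.0179]]
0.018 30 [[-0.0096, -0.0151, 0.018], [0.0076, -0.0109, 0.0183], [0.0139, 0.0174, 0.0196]]
row shift [ 1.132  2.224 -0.027] turn -0.1734 (-31.2 deg) alt 148.8 q6 now -1.78
```

View pics/w6.png

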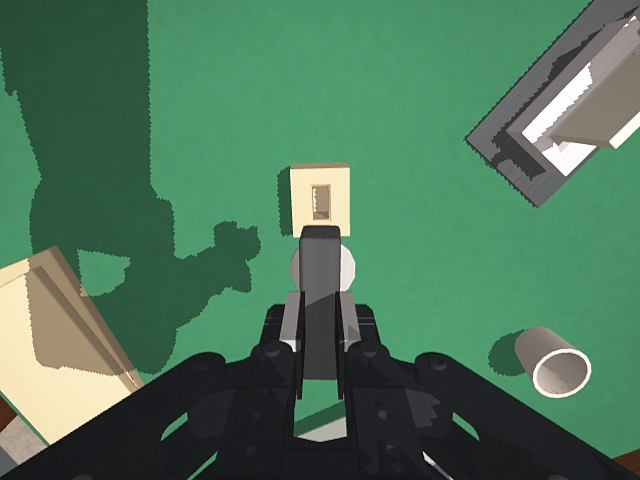

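The key is held by its crossbar (column ~320, rows 228–400), the empty stand below at (320,200), crucible at (560,370), undisturbed.

Request:
drive_tool --pt "0.19 0.37 0 -0.03 0" --pt "0.38 0.74 0 -0.058 0" --pt "0.38 0.74 0 -0.058 0"

```text
clock: 15.65
tcp_pos: [0.5012, -0.2196, 0.2021]
ee_rot: [-0.001, 0.145, 0.989, 0.001]
ft_force: [-0.7, 0.0, -1.6]
gripper_width: 0.0117
grip_force: 68.7
```

Request:
drive_tool --pt "0.11 0.4 0 -0.03 0" --pt "0.236 0.8 0 -0.058 0" --pt "0.236 0.8 0 -0.058 0"

```text
clock: 16.02
tcp_pos: [0.5023, -0.1206, 0.2026]
ee_rot: [-0.001, 0.054, 0.999, 0.0]
ft_force: [0.4, -0.8, -0.7]
gripper_width: 0.0117
grip_force: 68.8
```

Request:
drive_tool --pt "0.04 0.4 0 -0.03 0" --pt "0.08 0.8 0 -0.057 0" --pt "0.08 0.82 0 -0.057 0" --pt "0.08 0.82 0 -0.057 0" --pt "0.08 0.82 0 -0.057 0" --pt "0.08 0.82 0 -0.057 0"

```text
clock: 16.77
tcp_pos: [0.5043, -0.0252, 0.2032]
ee_rot: [-0.0, -0.032, 0.999, -0.0]
ft_force: [-0.5, -0.4, -2.5]
gripper_width: 0.0116
grip_force: 69.0
```

```bash
python3 - <<'E'
from h import *
st,s,X=wcloud(); cv2.imwrite("pics/w7.png",s["color"][...,::-1]); np.savez("w7.npz",X=X,**s); print(st["tcp_pos"],st["clock"],st["q"][5],st["gripper_width"],st["ft_force"])
L=(X-st["tcp_pos"])@Rt(st);z=s["range_z"]
for a,b in((-.033,-.028),(0,.018),(.018,.024),(.028,.048)):
    m=(abs(L[...,1])<.03)&(abs(L[...,0])<.045)&(L[...,0]>-.02)&(L[...,2]>a)&(L[...,2]<b)&(z>0);P=L[m]
    if len(P): print(a,len(P),np.round(np.percentile(P,[1,50,99],axis=0),4).tolist())
r=np.hypot(X[...,0]-.5025,X[...,1]+.0225)
m=(r<.05)&(r>.02)&(X[...,2]>.1)&(X[...,2]<.112)&(z>0)
if m.sum():print("tab",m.sum(),rect(X[m][:,:2]))
m=(r<.03)&(X[...,2]>.116)&(X[...,2]<.123)&(z>0)
if m.sum():print("head",m.sum(),rect(X[m][:,:2]))
plan((.5022,-.0235,.205),np.radians(93.9),st)
E
```

```text
[ 0.5042613  -0.02523457  0.2031957 ] 16.775 -1.8242405833659283 0.011619972423560769 [-0.53977747 -0.42725553 -2.46706164]
-0.033 3230 [[-0.0194, -0.0093, -0.0326], [0.0108, 0.0007, -0.0286], [0.0313, 0.0101, -0.028]]
0 795 [[-0.0108, -0.0148, 0.0149], [0.0008, 0.0119, 0.0164], [0.0128, 0.0175, 0.0178]]
0.018 45 [[-0.0085, -0.0151, 0.018], [0.0054, -0.0121, 0.0183], [0.0139, 0.0171, 0.02]]
tab 159 (array([ 0.4961, -0.0366]), array([22.1, 62.5]), -64.8)
head 1596 (array([ 0.4982, -0.0228]), array([33.9, 39.7]), -87.2)
row shift [ 0.016  0.016 -0.015] turn -0.0011 (-0.2 deg) alt 179.8 q6 now -1.82
```

View pics/w7.png

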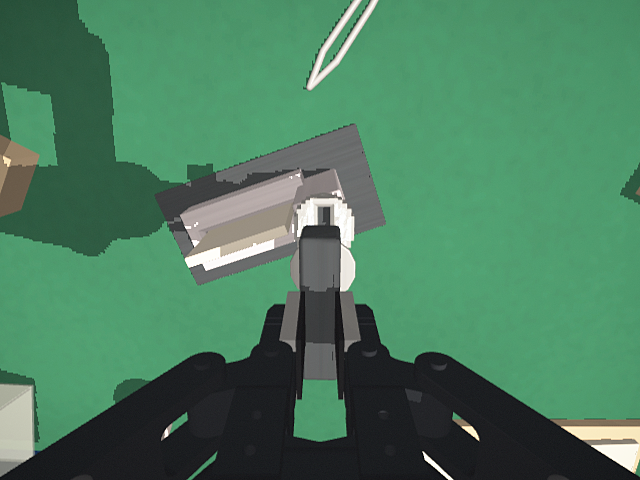

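The key blade is over the screw head (recess end visible at ~(325,213)), crossbar column ~320.

Request:
drive_tool --pt "0.016 0.016 0.05 -0.001 0" --pt "0.016 0.016 0.12 -0.001 0" --pt "0.016 0.016 0.2 -0.001 0" --pt "0.016 0.016 0.27 -0.001 0" --pt "0.016 0.016 0.27 -0.001 0" --pt "0.016 0.016 0.27 -0.001 0"

```text
clock: 17.58
tcp_pos: [0.5023, -0.0222, 0.1709]
ee_rot: [0.0, -0.035, 0.999, -0.0]
ft_force: [0.3, -0.6, -2.4]
gripper_width: 0.0118
grip_force: 69.0
```

Request:
drive_tool --pt "0 0 0.02 0 0" --pt "0 0 0.04 0 0" --pt "0 0 0.05 0 0" --pt "0 0 0.06 0 0" --pt "0 0 0.06 0 0"

```text
clock: 18.2
tcp_pos: [0.5021, -0.0223, 0.1636]
ee_rot: [0.0, -0.035, 0.999, -0.0]
ft_force: [-0.4, 0.0, -1.2]
gripper_width: 0.012
grip_force: 69.1
```

Request:
drive_tool --pt "0 0 0.015 0 0" --pt "0 0 0.03 0 0" --pt "0 0 0.04 0 0" --pt "0 0 0.05 0 0" --pt "0 0 0.05 0 0"

```text
clock: 18.82
tcp_pos: [0.5019, -0.0222, 0.1573]
ee_rot: [-0.0, -0.035, 0.999, -0.0]
ft_force: [0.1, -1.7, -1.4]
gripper_width: 0.0119
grip_force: 69.1
```

Request:
drive_tool --pt "0 0 0 0.04 0" --pt "0 0 0 0.08 0" --pt "0 0 0 0.12 0" --pt "0 0 0 0.16 0" --pt "0 0 0 0.2 0" --pt "0 0 0 0.24 0" --pt "0 0 0 0.28 0" --pt "0 0 0 0.31 0" --pt "0 0 0 0.31 0"

```text
clock: 19.95
tcp_pos: [0.5014, -0.0221, 0.1573]
ee_rot: [-0.001, 0.436, 0.9, -0.0]
ft_force: [-0.5, -1.2, -1.2]
gripper_width: 0.0119
grip_force: 69.1
```

```bash
python3 - <<'E'
from h import *
st=observe();R=Rt(st);print(st["torque"],st["ft_force"],"key heading",np.degrees(np.arctan2(R[1,1],R[0,1]))-90)
E
```

```text
[-0.23210598  0.28221954  0.0137441 ] [-0.46175065 -1.19079356 -1.21805155] key heading -51.725629367555364
```

Request:
drive_tool --pt "0 0 0 0.015 0" --pt "0 0 0 0.03 0" --pt "0 0 0 0.04 0" --pt "0 0 0 0.04 0"

```text
clock: 20.45
tcp_pos: [0.5016, -0.022, 0.1573]
ee_rot: [-0.001, 0.492, 0.871, -0.0]
ft_force: [-1.8, -0.5, -1.2]
gripper_width: 0.0118
grip_force: 69.0
```

```bash
python3 - <<'E'
from h import *
st,s,X=wcloud();R=Rt(st);print(st["torque"],st["ft_force"],"key heading",np.degrees(np.arctan2(R[1,1],R[0,1]))-90)
z=s["range_z"];r=np.hypot(X[...,0]-.5025,X[...,1]+.0225)
m=(r<.055)&(r>.024)&(X[...,2]>.1035)&(X[...,2]<.112)&(z>0);P=X[m];print(m.sum())
if m.sum()>5: print(rect(P[:,:2]),np.degrees(np.arctan2(*(P[:,:2].mean(0)-[.5025,-.0225])[::-1])))
E
```

```text
[-0.16332177  0.30373725  0.0560892 ] [-1.79424129 -0.53521823 -1.23149762] key heading -58.93896614437513
0
```

Request:
drive_tool --pt "0 0 0 0.01 0" --pt "0 0 0 0.015 0" --pt "0 0 0 0.015 0"

```text
clock: 20.88
tcp_pos: [0.5018, -0.0221, 0.1573]
ee_rot: [-0.0, 0.513, 0.859, -0.0]
ft_force: [-1.7, 0.2, -2.4]
gripper_width: 0.0121
grip_force: 68.7
```

```bash
python3 - <<'E'
from h import *
st=observe();R=Rt(st);print(st["torque"],st["ft_force"],"key heading",np.degrees(np.arctan2(R[1,1],R[0,1]))-90)
E
```

```text
[-0.13286296  0.33338785  0.06752216] [-1.69032357  0.18746689 -2.39327365] key heading -61.69888207256025
```

Request:
drive_tool --pt "0 0 0 0.01 0" --pt "0 0 0 0.02 0" --pt "0 0 0 0.02 0"

```text
clock: 21.25
tcp_pos: [0.502, -0.0222, 0.1576]
ee_rot: [-0.0, 0.54, 0.842, -0.0]
ft_force: [-1.2, 0.5, -3.0]
gripper_width: 0.0118
grip_force: 68.8
```

```bash
python3 - <<'E'
from h import *
st,s,X=wcloud();R=Rt(st);print(st["torque"],st["ft_force"],"key heading",np.degrees(np.arctan2(R[1,1],R[0,1]))-90)
s2=snapshot("scene");a=s["color"][150:400,180:460,::-1];b=s2["color"][190:300,230:390,::-1]
cv2.imwrite("pics/c8.png",np.hstack([cv2.resize(a,(400,357)),cv2.resize(b,(400,357),interpolation=cv2.INTER_CUBIC)]))
E
```

```text
[-0.13993837  0.38194112  0.03619468] [-1.19925637  0.45380482 -3.00912229] key heading -65.32064825183987
```

View pics/c8.png

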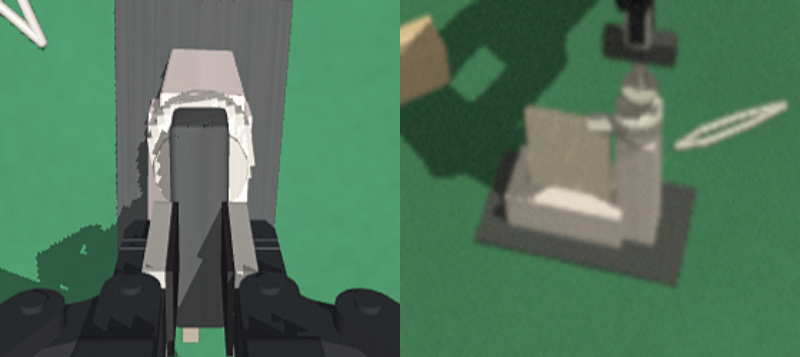

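The scene crop shows the tab close to the tile's top corner but the stop hasn't been felt; the stop corresponds to tab heading −67°, so more turn is needed.

Request:
drive_tool --pt "0 0 0 0.02 0" --pt "0 0 0 0.035 0" --pt "0 0 0 0.045 0" --pt "0 0 0 0.045 0"

```text
clock: 21.85
tcp_pos: [0.5021, -0.0221, 0.1577]
ee_rot: [0.0, 0.597, 0.802, 0.0]
ft_force: [-2.7, 0.4, -2.2]
gripper_width: 0.0114
grip_force: 68.8
```

```bash
python3 - <<'E'
from h import *
st=observe();R=Rt(st);print(st["torque"],st["ft_force"],"key heading",np.degrees(np.arctan2(R[1,1],R[0,1]))-90)
E
```

```text
[-0.04596635  0.39754357  0.01306793] [-2.71000683  0.43659085 -2.1564317 ] key heading -73.38019507622782
```

Request:
drive_tool --pt "0 0 0 0.01 0" --pt "0 0 0 0.02 0" --pt "0 0 0 0.02 0"

```text
clock: 22.22
tcp_pos: [0.5021, -0.0221, 0.1577]
ee_rot: [0.0, 0.623, 0.783, 0.0]
ft_force: [-1.6, -0.3, -1.5]
gripper_width: 0.0119
grip_force: 69.1
```

```bash
python3 - <<'E'
from h import *
st,s,X=wcloud();R=Rt(st);print(st["torque"],st["ft_force"],"tool heading",np.degrees(np.arctan2(R[1,1],R[0,1]))-90)
L=(X-st["tcp_pos"])@R;z=s["range_z"]
m=(abs(L[...,1])<.02)&(abs(L[...,0])<.045)&(L[...,2]>-.033)&(L[...,2]<-.02)&(L[...,0]>.013)&(z>0)
print("crossbar in tool",rect(L[m][:,:2]))
s=snapshot("scene");X=cloud(s);z=s["range_z"];r=np.hypot(X[...,0]-.5025,X[...,1]+.0225)
m=(r<.055)&(r>.022)&(X[...,2]>.1025)&(X[...,2]<.115)&(z>0)
P=X[m];print(len(P),rect(P[:,:2]),np.degrees(np.arctan2(*(P[:,:2].mean(0)-[.5025,-.0225])[::-1])))
E
```

```text
[-0.00377055  0.45349436  0.18989621] [-1.6354019  -0.28338669 -1.49454828] tool heading -76.99966650533602
crossbar in tool (array([ 0.0228, -0.0005]), array([16. , 19.8]), -0.7)
96 (array([ 0.5187, -0.0316]), array([21.5, 67.6]), -82.8) -41.30399012355631
```

Request:
drive_tool --pt "0 0 0 0.008 0" --pt "0 0 0 0.008 0" --pt "0 0 0 0.008 0"

```text
clock: 22.7
tcp_pos: [0.5021, -0.0222, 0.1577]
ee_rot: [0.0, 0.632, 0.775, 0.0]
ft_force: [-1.5, 0.5, -0.8]
gripper_width: 0.0119
grip_force: 69.8
```

```bash
python3 - <<'E'
from h import *
st=observe();R=Rt(st);print(st["torque"],"key heading",np.degrees(np.arctan2(R[1,1],R[0,1]))-90)
E
```

```text
[0.01262891 0.40791639 0.21879939] key heading -78.42428875650008
```

Request:
drive_tool --pt "0 0 0 -0.025 0" --pt "0 0 0 -0.05 0" --pt "0 0 0 -0.05 0" --pt "0 0 -0.05 -0.05 0" --pt "0 0 -0.12 -0.05 0" --pt "0 0 -0.25 -0.05 0" --pt "0 0 -0.39 -0.05 0" --pt "0 0 -0.39 -0.05 0"

```text
clock: 23.7
tcp_pos: [0.5041, -0.0225, 0.2074]
ee_rot: [0.003, 0.57, 0.822, 0.001]
ft_force: [-0.1, 0.3, -1.7]
gripper_width: 0.0117
grip_force: 69.0
```

```bash
python3 - <<'E'
from h import *
st,s,X=wcloud();R=Rt(st);print(st["tcp_pos"],st["ft_force"],st["torque"])
L=(X-st["tcp_pos"])@R;z=s["range_z"]
m=(abs(L[...,1])<.02)&(abs(L[...,0])<.045)&(L[...,2]>-.033)&(L[...,2]<-.02)&(L[...,0]>.013)&(z>0)
print("crossbar in tool",rect(L[m][:,:2]),np.median(L[m][:,2]),L[m][:,0].max())
m=(abs(L[...,1])<.03)&(abs(L[...,0])<.045)&(L[...,2]>0.01)&(L[...,2]<.02)&(z>0);print("flange",np.percentile(L[m],[1,99],axis=0))
r=np.hypot(X[...,0]-.5025,X[...,1]+.0225)
plan((.5019,-.3229,.205),np.radians(62.7),st)
E
```

```text
[ 0.5041015  -0.02253676  0.20742115] [-0.12926893  0.33996379 -1.71648194] [0.01478853 0.03143234 0.01172839]
crossbar in tool (array([ 0.0228, -0.    ]), array([16. , 19.7]), 0.8) -0.028292349393153376 0.03263844745681655
flange [[-0.01063801 -0.01509919  0.01480474]
 [ 0.01317077  0.01730244  0.01879818]]
row shift [-2.337 -0.896  0.023] turn -0.2341 (-42.1 deg) alt 137.9 q6 now -0.54
```

Request:
drive_tool --pt "-0.4 -0.15 0 -0.04 0" --pt "-0.8 -0.3 0 -0.078 0" --pt "-0.8 -0.3 0 -0.078 0"

```text
clock: 24.12
tcp_pos: [0.5017, -0.1276, 0.2039]
ee_rot: [-0.0, 0.467, 0.884, -0.001]
ft_force: [-0.0, 0.7, -0.7]
gripper_width: 0.0117
grip_force: 69.0
```

Request:
drive_tool --pt "-0.33 -0.24 0 -0.04 0" --pt "-0.67 -0.48 0 -0.078 0" --pt "-0.67 -0.48 0 -0.078 0"

```text
clock: 24.5
tcp_pos: [0.5, -0.2256, 0.2039]
ee_rot: [-0.0, 0.355, 0.935, -0.0]
ft_force: [-0.3, 1.0, -1.2]
gripper_width: 0.012
grip_force: 69.1
```

Request:
drive_tool --pt "-0.27 -0.31 0 -0.04 0" --pt "-0.54 -0.62 0 -0.078 0" --pt "-0.54 -0.62 0 -0.078 0" --pt "-0.54 -0.62 0 -0.078 0" --pt "-0.54 -0.62 0 -0.078 0"

```text
clock: 25.12
tcp_pos: [0.4999, -0.3202, 0.204]
ee_rot: [-0.0, 0.236, 0.972, 0.001]
ft_force: [0.3, 0.5, -0.9]
gripper_width: 0.0117
grip_force: 69.1
```

```bash
python3 - <<'E'
from h import *
st=observe();print(st["tcp_pos"],st["clock"])
s=snapshot("top");X=cloud(s);z=s["range_z"];c=(.5026,-.0206);r=np.hypot(X[...,0]-c[0],X[...,1]-c[1])
m=(r<.055)&(r>.023)&(X[...,2]>.1035)&(X[...,2]<.112)&(z>0);P=X[m]
print("tab",len(P),rect(P[:,:2]),np.degrees(np.arctan2(*(np.median(P[:,:2],0)-c)[::-1])))
m=(r<.018)&(X[...,2]>.1)&(X[...,2]<.115)&(z>0);print("recess",m.sum(),rect(X[m][:,:2]))
plan((.5019,-.3229,.1),np.radians(62.7),st)
E
```

```text
[ 0.49993167 -0.32024429  0.20400728] 25.125
tab 120 (array([ 0.5153, -0.0518]), array([15.6, 23.5]), -67.5) -67.53881775729398
recess 81 (array([ 0.5027, -0.0208]), array([ 8.3, 28.5]), -67.7)
row shift [-0.026 -0.013  0.867] turn 0.0003 (0.0 deg) alt -180.0 q6 now -1.78
```

Request:
drive_tool --pt "-0.026 -0.013 0 0 0" --pt "-0.026 -0.013 0.3 0 0" --pt "-0.026 -0.013 0.7 0 0" --pt "-0.026 -0.013 0.85 0 0" --pt "-0.026 -0.013 0.85 0 0" --pt "-0.026 -0.013 0.85 0 0" --pt "-0.026 -0.013 0.85 0 0"

```text
clock: 26.05
tcp_pos: [0.5035, -0.3263, 0.105]
ee_rot: [0.002, 0.236, 0.972, -0.001]
ft_force: [-0.0, -0.2, -0.7]
gripper_width: 0.0118
grip_force: 69.1
```

Request:
drive_tool --pt "0 0 0.06 0 0" --pt "0 0 0.12 0 0" --pt "0 0 0.18 0 0" --pt "0 0 0.24 0 0" --pt "0 0 0.29 0 0" --pt "0 0 0.32 0 0" --pt "0 0 0.34 0 0" --pt "0 0 0.34 0 0"

```text
clock: 27.05
tcp_pos: [0.5019, -0.325, 0.0615]
ee_rot: [-0.0, 0.236, 0.972, 0.0]
ft_force: [0.3, 1.3, -1.4]
gripper_width: 0.0116
grip_force: 69.1
```

Request:
drive_tool --pt "0.008 0.016 0.01 0 0" --pt "0.008 0.016 0.025 0 0" --pt "0.008 0.016 0.035 0 0" --pt "0.008 0.016 0.04 0 0" --pt "0.008 0.016 0.04 0 0"

```text
clock: 27.68
tcp_pos: [0.5022, -0.323, 0.0572]
ee_rot: [0.0, 0.236, 0.972, -0.0]
ft_force: [-0.1, 1.0, 1.1]
gripper_width: 0.0118
grip_force: 69.6
```

Contact on the flange at the original height; release and rise.

Request:
drive_tool --pt "0 0 0 0 0.2" --pt "0 0 0 0 0.3" --pt "0 0 0 0 0.4" --pt "0 0 0 0 0.4" --pt "0 0 -0.2 0 0.4" --pt "0 0 -0.5 0 0.4" --pt "0 0 -1 0 0.4" --pt "0 0 -1 0 0.4" --pt "0 0 -1 0 0.4"

```text
clock: 28.8
tcp_pos: [0.5019, -0.3229, 0.177]
ee_rot: [0.0, 0.236, 0.972, -0.0]
ft_force: [0.8, -0.3, -1.1]
gripper_width: 0.0339
grip_force: 0.0
```

```bash
python3 - <<'E'
from h import *
st,s,X=wcloud(); print(st["tcp_pos"],st["clock"]); z=s["range_z"]
r=np.hypot(X[...,0]-.5015,X[...,1]+.3215)
for a,b in((.076,.095),(.028,.0375),(.0375,.045)):
    m=(r<.06)&(X[...,2]>a)&(X[...,2]<b)&(z>0);print(a,m.sum(),rect(X[m][:,:2]),np.median(X[m][:,2]))
s=snapshot("top");X=cloud(s);z=s["range_z"]
m=(np.hypot(X[...,0]-.5287,X[...,1]+.0833)<.045)&(X[...,2]>.09)&(X[...,2]<.1015)&(z>0);print("tile",rect(X[m][:,:2]),np.median(X[m][:,2]))
for n in("crucible","tweezers"):print(n,[np.round(d["position"],3) for d in search_frame(n,"top")][:1])
E
```

```text
[ 0.5018742  -0.32292527  0.17698164] 28.8
0.076 2099 (array([ 0.502 , -0.3216]), array([16., 64.]), -27.7) 0.08497723489854514
0.028 2517 (array([ 0.501 , -0.3218]), array([49.8, 60.8]), -25.9) 0.03604573785726453
0.0375 501 (array([ 0.5005, -0.3219]), array([47.3, 58.3]), -24.1) 0.03977632725591837
tile (array([ 0.5309, -0.0924]), array([ 8. , 60.4]), -67.3) 0.09775889021682826
crucible [array([ 0.76 , -0.192,  0.026])]
tweezers [array([ 0.356, -0.008,  0.005])]
```

Key is back, tile home, tab at its stop, bystanders unmoved.

```bash
python3 -c "
from cell import *
print(close_job())"
```

```text
the job is handed in; nothing more can be done
None
```

I handed the job in at about 29 s; the hand-in returned no verdict. By the last camera measurements the tile is home in the slot, the screw was turned to its stop with the key so the tab lies over the tile, the key is back upright in its stand, and the crucible and tweezers have not been moved.

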